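Nest the rinsing cups and stow the wire bobbin

ROBOT

A 6-joint arm with a two-finger parallel gripper is mounted at the origin on a cart in front of the work surface, level with it; the furniture and walls round the work are solid. World frame = base frame: x ahead of the robot, y to its left, z up, the work surface at z = 0. Lengths are in mm, angles in degrees, forces in N, time in s.
With the tool pointing down it reaches from about 350 to 850 mm from the base axis. Payload 8.1 kg.
Tool frame: the origin (TCP) lies midway between the tips of the shut fingers; the grasp point (between the pads) lies 19 mm behind it; z points along the fingers, y is the line along which they close (so a half turn about z gives the same grasp; the last joint's range is limited). The gripper opens to 85 mm and grips with 20 to 120 N. Pads are 22 mm wide; open, the fingers measure 114 mm over their backs; the gripper's body (76 mm by 85 mm) begins 54 mm behind the grasp point. The pads swing forward as they close: fully open they stand 13 mm farther back than shut.
Start: joints at [60.424, 7.471, 85.268, -0, 87.261, -4.893], TCP at [250.539, 545.193, 231.292] pointing down, gripper open.
Joint ranges: [-169.43, 169.43], [-51.17, 129.36], [1.28, 143.12], [-76.62, 256.62], [0, 156.53], [-152.29, 152.29]. Speed limits (degrees/s): [136.94, 136.94, 159.86, 180, 180, 180].

INTERFACE

Orientations are given as [roll, pitch, yaw] about the fixed x, y, z axes, in that order (R = Rz(yaw) Ry(pitch) Rx(roll)).
In Python, from bench import r, readout, snapshot gives the robot as it stands (r), with the cameras as plain functions and the readings (readout).
- The arm moves only by the tool shift_gripper, called after "Call:" as name(argument=value, ...), one argument or row to a line, values as JSON. Schema: {"type":"object","properties":{"steps":{"type":"array","items":{"type":"array","items":{"type":"number"},"minItems":7,"maxItems":7},"minItems":1,"maxItems":8},"clamp_n":{"type":"number"},"only":{"type":"string"},"quiet":{"type":"boolean"},"lines":{"type":"string"}},"required":["steps"],"additionalProperties":false}. steps is a list of rows, 1 to 8 of them, each of 7 numbers: a rotation vector rx, ry, rz in degrees, then dx, dy, dz in mm, then the finger opening in mm; each row is the pose to reach, as a shift and turn from the pose commanded when the call began, along the tool's axes at that moment; what a row does not reach only later rows make up. A row lasts 1/8 s, in which the tool goes at most 62.5 mm and 10.7 degrees, less where a joint would pass 70% of its speed; a pose out of reach is approached as far as the arm can. The fingers move at their own pace and stop on an object; clamp_n is the grip in N (left out, the last holds). Time passes only in rows, so rows that do not move let the fingers close. The tool returns the time, the measured TCP pose, the force, the opening and the grip force at its end. only (a regular expression) keeps the lines of the reply that match it, lines (a string "A,B") keeps lines A to B, and quiet returns only ok. Input that does not fit is refused with a message, and nothing moves.
- readout.sense(): the state, without advancing time (a new reading comes with each control period).
- snapshot(name): name is "scene" or "top" or "wrist"; returns a dict with "pixels" (420x560x3 uint8, blue, green, red), "fx", "fy", "cx", "cy" (pixels), "D" ([k1, k2, p1, p2, k3] as OpenCV has them; the pictures are not rectified), "pose" (4x4, takes a point from camera to world coordinates). Camera axes: x right, y up, looking along -z (the intrinsics and any distortion apply to the point x, -y, -z); pixel columns grow to the right and rows downward; lengths in mm; the calibration is good to about 2 mm. A picture is of the moment at which its call begins. There is no depth.
- r.hand_in(): hands the job in; it is judged then, once.
The state is a dict: "time": time; "joint_pos": joint angles; "qd": joint speeds; "joint_efforts": joint torques, N m; "tool_pos": TCP position; "tcp_rot": TCP orientation; "ft_force": force on the tool from outside, world axes, zero at the start; "wrist_torque": the same for the moment, N m; "finger_gap": finger opening in mm; "grip_force": force on a finger pad.
Only numpy, scipy, OpenCV 4.12 (cv2) and the standard library are available. Lean on these libraries where they do the work, as an engineer would, in place of code of your own. Each camera call takes 0.05 s, during which the arm holds its last target. There are 200 camera calls.

TASK

Clear the bench: leave the largest steel cup where it stands, nest the middle cup down into it until it is seated on its floor, then nest the smallest cup into the middle one in the same way. Then lift the bobbin of brass wire up off the spindle of its stand and stand it upright inside the smallest cup, right down on its floor. Leave the borax pot, the tweezers and the blue cap alone, and keep the largest cup upright.

Things in the scene. Friction and masses are not known exactly. Their poses are not given: they have to be found in the camera images.
- large_cup: largest of three open steel cups, 34 mm high, outer diameter 57 mm at the foot, widening to a straight collar of 76 mm over the top 16 mm; wall 2.5 mm, floor 4 mm thick (inner floor about 52 mm across), about 220 g. Loose, upright. Origin: centre of its underside, z up.
- middle_cup: middle steel cup of the same shape, 46 mm high, outer diameter 47 mm at the foot, widening to a straight collar of 58 mm over the top 16 mm; wall 2.5 mm, floor 4 mm thick (inner floor about 42 mm across), about 110 g. Seated in the largest cup, its underside is 4 mm above that cup's and its rim 16 mm above that cup's rim. Loose, upright. Origin: centre of its underside, z up.
- small_cup: smallest steel cup of the same shape, 56 mm high, outer diameter 38 mm at the foot, widening to a straight collar of 48 mm over the top 16 mm; wall 2.5 mm, floor 4 mm thick (inner floor about 33 mm across), about 90 g. Seated in the middle cup, its underside is 4 mm above that cup's and its rim 14 mm above that cup's rim. Loose, upright. Origin: centre of its underside, z up.
- wire_bobbin: rigid white bobbin of brass wire, 77 mm high, 60 g: flanges 28 mm across at the foot and 53 to 57 mm up, winding 24 mm across between; above, a plain white grip collar 24 mm across, 57 to 77 mm up. Through bore 12 mm. Origin: centre of underside, z up the bore. Loose; at first on the spindle, standing on the stand's foot. In the smallest cup its underside is 4 mm above the cup's.
- wire_stand: winding stand, fixed: dark round foot 80 mm in diameter and 12 mm high with an upright steel spindle 7 mm in diameter in its centre, whose round tip is 95.5 mm above the table. Origin: centre of its underside, z up along the spindle.
- spindle_tip (a point): the top point of the spindle, 95.5 mm above the underside of the stand; the bobbin is off once its underside is above this point
- borax_pot: bystander: white lidded plastic pot, 39 mm in diameter, 46 mm high, origin at the centre of its underside
- tweezers: bystander: dark steel tweezers lying flat, 114 x 12 x 7 mm, long along its x axis, origin at the centre of its underside
- blue_cap: bystander: blue plastic cap, 31 mm in diameter, 24 mm high, origin at the centre of its underside

How it is judged:
By the outcome, as a careful person would: the job done as asked, in the order asked, and still so for the second after the job is handed in, with the robot touching nothing.
It also fails if it takes over 62 s, if anything falls off the work surface, if the arm or the gripper's body presses on something with over 40 N, if the wrist force passes 120 N, or if a joint passes its speed limit or range.

## Working session

There is one attempt and no reset: what is moved stays moved. The work goes in short steps, Python scripts to look and compute and a tool call to move; the robot and the scene stay as the last step left them, time stands still between calls to the robot, and variables do not carry over. Pictures are saved under pics/ and viewed, at most 13 in all, crops included, and the job is handed in when it is done.

```bash
ls; mkdir -p pics; python3 - <<'E'
from bench import r, readout, snapshot
import cv2
for n in ("top","scene"):
    s=snapshot(n); cv2.imwrite(f"pics/{n}0.png",s["pixels"]); print(n,s["fx"],s["fy"],s["cx"],s["cy"],s["D"],s["pose"])
print(readout.sense())
E
```

```text
bench.py
pics
top 475.6382979465163 475.6382979465163 278.31576532306383 202.62038517000173 [-0.00813996  0.          0.          0.          0.        ] [[-7.11375172e-03  9.88300420e-01 -1.52353780e-01  3.93593900e+02]
 [-9.99972693e-01 -6.72567339e-03  3.06242244e-03 -2.41057421e+01]
 [ 2.00191162e-03  1.52371405e-01  9.88321277e-01  1.10885113e+03]
 [ 0.00000000e+00  0.00000000e+00  0.00000000e+00  1.00000000e+00]]
scene 541.3950749470653 541.3950749470653 279.8137835996356 203.8441367668846 [0.04384409 0.         0.         0.         0.        ] [[ 7.91229366e-01  3.61514801e-01 -4.93217131e-01 -1.02693870e+02]
 [-6.11329851e-01  4.47524690e-01 -6.52684813e-01 -8.41486797e+02]
 [-1.52283765e-02  8.17941746e-01  5.75099466e-01  8.35506646e+02]
 [ 0.00000000e+00  0.00000000e+00  0.00000000e+00  1.00000000e+00]]
{'time': 0.1, 'joint_pos': array([ 6.04245495e+01,  7.51199746e+00,  8.53252897e+01, -1.44292249e-03,
        8.72621082e+01, -4.89472158e+00]), 'qd': array([-0.00214033, -0.14429413, -0.12326926, -0.08451744,  0.0563552 ,
        0.03157031]), 'joint_efforts': array([ 8.60533928e-04, -5.70952749e+01, -5.01941013e+01, -1.67037470e-04,
        8.30917095e-03,  8.32591724e-06]), 'tool_pos': array([250.28468385, 544.73617857, 230.31509387]), 'tcp_rot': array([-1.79900844e+02, -7.04502111e-03,  1.55319335e+02]), 'ft_force': array([-0.31510623,  0.70091562,  0.82169258]), 'wrist_torque': array([-0.02491612,  0.00955459, -0.05348149]), 'grip_force': 0.0, 'finger_gap': 84.97533305311077}
```

View pics/top0.png

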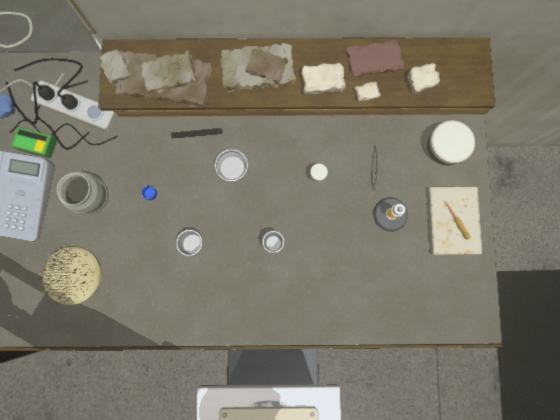

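View pics/scene0.png

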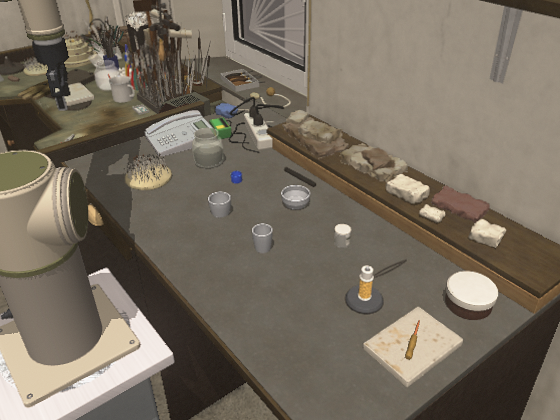

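Top view: large cup (231,165), middle (189,242), small (273,241), bobbin top (397,210) on stand foot (391,214); pot (318,171), cap (149,193), tweezers (375,167). The scene view agrees. Enlarging for rims.

```bash
python3 - <<'E'
import cv2,numpy as np
im=cv2.imread("pics/top0.png")
c=[]
for (u,v) in [(231,165),(189,242),(273,241),(394,212)]:
    p=cv2.resize(im[v-20:v+20,u-20:u+20],(300,300),interpolation=cv2.INTER_CUBIC)
    for k in range(0,40,5):
        cv2.line(p,(int(k*7.5),0),(int(k*7.5),6 if k%10 else 12),(0,0,255),1);cv2.line(p,(0,int(k*7.5)),(6 if k%10 else 12,int(k*7.5)),(0,0,255),1)
    c.append(p)
cv2.imwrite("pics/crop0.png",np.vstack([np.hstack(c[:2]),np.hstack(c[2:])]))
E
```

```text
(no output)
```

View pics/crop0.png

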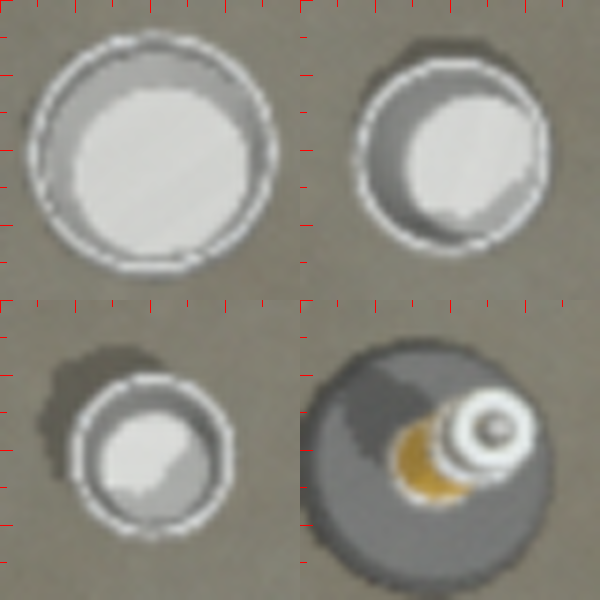

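Rims measured (px): large (230.8,164.8), middle (188.7,242.4), small (272.9,241.2); bobbin top (398.8,208.9), stand foot (390.7,213.6).

```bash
cat > h.py <<'E'
import numpy as np,cv2
from bench import r, readout, snapshot
from scipy.spatial.transform import Rotation as R
def ray(s,u,v,z):
    K=np.array([[s["fx"],0,s["cx"]],[0,s["fy"],s["cy"]],[0,0,1]])
    x,y=cv2.undistortPoints(np.array([[[u,v]]],float),K,np.array(s["D"]))[0,0]
    P=np.array(s["pose"]);d=P[:3,:3]@[x,-y,-1];o=P[:3,3]
    return o+d*(z-o[2])/d[2]
def proj(s,p):
    K=np.array([[s["fx"],0,s["cx"]],[0,s["fy"],s["cy"]],[0,0,1]])
    P=np.array(s["pose"]);q=P[:3,:3].T@(np.asarray(p,float)-P[:3,3]);q=q*[1,-1,-1]
    return cv2.projectPoints(q[None],np.zeros(3),np.zeros(3),K,np.array(s["D"]))[0][0,0]
def to(x,y,z):
    st=readout.sense();Rm=R.from_euler("xyz",st["tcp_rot"],degrees=True)
    return np.round(Rm.inv().apply(np.array([x,y,z])-st["tool_pos"]),1)
E
python3 - <<'E'
from h import *
s=snapshot("top");c=snapshot("scene")
for n,u,v,z,d in [("large",230.8,164.8,34,76),("mid",188.7,242.4,46,58),("small",272.9,241.2,56,48),("bob",398.8,208.9,89,24),("foot",390.7,213.6,12,80),("pot",318,171,46,39),("cap",149,193,24,31)]:
    p=ray(s,u,v,z); q=ray(s,u+10,v,z); print(n,p.round(1),"diam px",round(d*10/np.linalg.norm(q-p),1),"scene px",proj(c,p).round(1))
for n,p in (("m",(0,0,0)),): pass
E
```

```text
large [648.6  81.9  34. ] diam px 32.8 scene px [295.7 192.8]
mid [469.  173.3  46. ] diam px 26.0 scene px [219.4 198. ]
small [469.6 -14.8  56. ] diam px 21.7 scene px [262.5 229.7]
bob [ 535.3 -288.3   89. ] diam px 11.1 scene px [367.2 268.8]
foot [ 535.  -288.9   12. ] diam px 34.3 scene px [364.5 296.3]
pot [ 629.9 -118.6   46. ] diam px 17.1 scene px [342.8 228. ]
cap [585.4 271.7  24. ] diam px 13.4 scene px [236.1 174.4]
```

```bash
python3 - <<'E'
import cv2,numpy as np
im=cv2.imread("pics/scene0.png")
c=[]
for (u,v) in [(295,196),(219,204),(262,238),(366,280)]:
    p=cv2.resize(im[v-20:v+20,u-20:u+20],(300,300),interpolation=cv2.INTER_CUBIC)
    for k in range(0,40,5):
        cv2.line(p,(int(k*7.5),0),(int(k*7.5),6),(0,0,255),1);cv2.line(p,(0,int(k*7.5)),(6,int(k*7.5)),(0,0,255),1)
    c.append(p)
cv2.imwrite("pics/crop1.png",np.vstack([np.hstack(c[:2]),np.hstack(c[2:])]))
E
```

```text
(no output)
```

View pics/crop1.png

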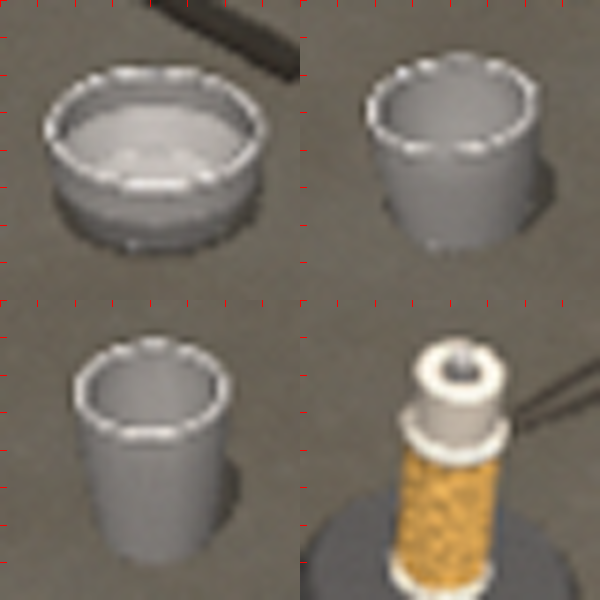

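Scene rims (295.2,192.5), (218.8,197.5), (261.9,229.4), bobbin top (366.8,269.1) match the projections to under 1 px. Go.

```bash
python3 - <<'E'
from h import *
print(to(469,173.3,130))
E
```

```text
[-353.9 -246.3  100.9]
```

Call:
shift_gripper(
  steps=[
    [0,0,-5,-40,-28,0,75],
    [0,0,-10,-90,-62,10,75],
    [0,0,-15,-140,-97,25,75],
    [0,0,-20,-190,-132,45,75],
    [0,0,-24.7,-240,-167,65,75],
    [0,0,-24.7,-290,-202,85,75],
    [0,0,-24.7,-335,-233,101,75],
    [0,0,-24.7,-354,-246,101,75],
  ],
  clamp_n=40,
)

```text
time: 1.2
tool_pos: [469.4, 170.6, 128.4]
tcp_rot: [-179.9, -0.2, 179.8]
ft_force: [0.6, -0.4, 0.1]
finger_gap: 74.9
grip_force: 0.0
```

```bash
python3 - <<'E'
from h import *
print(to(469,173.3,29), readout.sense()["tcp_rot"])
E
```

```text
[ 0.1  2.8 99.4] [-1.79922586e+02 -1.60926445e-01  1.79841961e+02]
```

Call:
shift_gripper(
  steps=[
    [0,0,0,0,0,25,75],
    [0,0,0,0,0,40,75],
    [0,0,0,0,0,40,75],
    [0,0,0,0,0,40,75],
  ],
)

```text
time: 1.7
tool_pos: [469.6, 174.3, 90.9]
tcp_rot: [180.0, 0.0, -179.9]
ft_force: [1.1, 0.1, 1.0]
finger_gap: 75.0
grip_force: 0.0
```

```bash
python3 - <<'E'
from h import *
s=snapshot("wrist");cv2.imwrite("pics/w1.png",s["pixels"]);print(to(469,173.3,29),proj(s,(469,173.3,46)))
E
```

```text
[ 1.  -1.1 62.2] [272.35041505 235.002784  ]
```

View pics/w1.png

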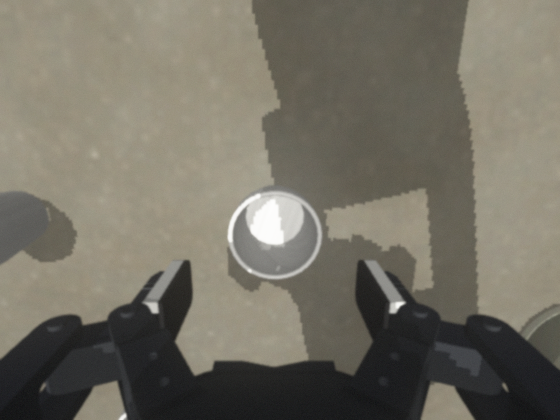

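Wrist view: middle rim centred at (275,235), 93 px wide, between fingers (midline ≈274); prediction (272,235). Aligned well; descend and grip.

Call:
shift_gripper(
  steps=[
    [0,0,0,1,0,30,75],
    [0,0,0,1,0,55,75],
    [0,0,0,1,0,62,75],
    [0,0,0,1,0,62,50],
    [0,0,0,1,0,62,50],
    [0,0,0,1,0,62,50],
    [0,0,0,1,0,62,50],
    [0,0,0,1,0,62,50],
  ],
  clamp_n=40,
)

```text
time: 2.75
tool_pos: [469.4, 174.1, 29.4]
tcp_rot: [180.0, 0.1, -180.0]
ft_force: [-0.2, 0.2, 6.1]
finger_gap: 57.2
grip_force: 43.2
```

```bash
python3 - <<'E'
from h import *
s=snapshot("wrist");cv2.imwrite("pics/w2.png",s["pixels"])
E
```

```text
(no output)
```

View pics/w2.png

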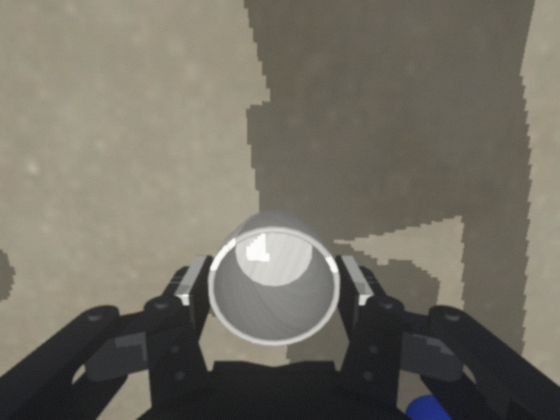

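Wrist view: cup gripped, rim centred (274,285) between pads, gap 57 mm. Lift and carry over the large cup.

Call:
shift_gripper(
  steps=[
    [0,0,0,0,0,-30,50],
    [0,0,0,0,0,-60,50],
    [0,0,0,-40,-20,-65,50],
    [0,0,0,-85,-43,-65,50],
    [0,0,0,-130,-66,-65,50],
    [0,0,0,-165,-84,-65,50],
    [0,0,0,-179.4,-91.7,-65,50],
    [0,0,0,-179.4,-91.7,-65,50],
  ],
  clamp_n=40,
)

```text
time: 3.8
tool_pos: [648.1, 81.4, 92.5]
tcp_rot: [-180.0, -0.1, 179.9]
ft_force: [-0.8, -0.8, -0.7]
finger_gap: 56.9
grip_force: 43.2
```

Call:
shift_gripper(
  steps=[
    [0,0,0,0,0,0,50],
    [0,0,0,0,0,0,50],
  ],
)

```text
time: 4.05
tool_pos: [647.1, 82.8, 93.2]
tcp_rot: [180.0, -0.0, -179.9]
ft_force: [-0.5, -0.6, -0.7]
finger_gap: 56.9
grip_force: 43.2
```

```bash
python3 - <<'E'
from h import *
s=snapshot("wrist");cv2.imwrite("pics/w3.png",s["pixels"])
print(to(648.9,82.3,33.4),proj(s,(648.6,81.9,34)))
E
```

```text
[-1.7 -0.5 59.9] [272.53445289 230.57620561]
```

View pics/w3.png

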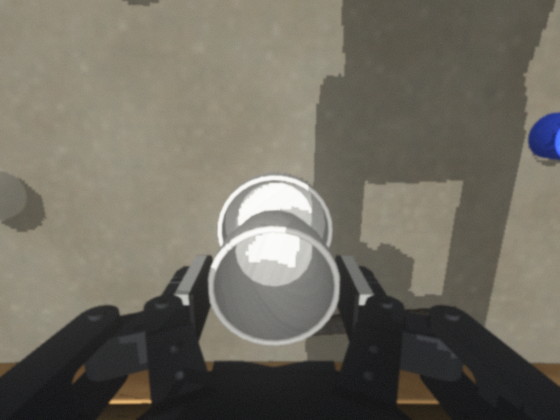

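Wrist view: large rim spans columns 217–332 (centre 274.5, row ≈230), in line with held cup (274). Descend with slight x fix.

Call:
shift_gripper(
  steps=[
    [0,0,0,-1.7,0,0,50],
    [0,0,0,-1.7,-0.3,20,50],
    [0,0,0,-1.7,-0.3,40,50],
    [0,0,0,-1.7,-0.3,50,50],
    [0,0,0,-1.7,-0.3,55,50],
    [0,0,0,-1.7,-0.3,57,50],
    [0,0,0,-1.7,-0.3,57,50],
  ],
  clamp_n=40,
)

```text
time: 4.97
tool_pos: [650.0, 81.9, 36.8]
tcp_rot: [180.0, 0.0, -180.0]
ft_force: [0.4, -0.3, -0.9]
finger_gap: 56.9
grip_force: 43.2
```

Call:
shift_gripper(
  steps=[
    [0,0,0,0,0,1.5,50],
    [0,0,0,0,0,3,50],
    [0,0,0,0,0,4,50],
    [0,0,0,0,0,4,50],
    [0,0,0,0,0,4,50],
  ],
)

```text
time: 5.6
tool_pos: [650.0, 81.9, 33.4]
tcp_rot: [-180.0, 0.0, -180.0]
ft_force: [-2.8, 0.8, 5.0]
finger_gap: 57.1
grip_force: 43.8
```

Call:
shift_gripper(
  steps=[
    [0,0,0,0,0,0,60],
    [0,0,0,0,0,0,75],
    [0,0,0,0,0,0,75],
    [0,0,0,0,0,-20,75],
    [0,0,0,0,0,-60,75],
    [0,0,0,0,0,-100,75],
    [0,0,0,0,0,-100,75],
    [0,0,0,0,0,-100,75],
  ],
)

```text
time: 6.6
tool_pos: [649.9, 81.9, 133.3]
tcp_rot: [180.0, 0.1, -180.0]
ft_force: [0.4, -0.4, -0.7]
finger_gap: 75.2
grip_force: 0.0
```

```bash
python3 - <<'E'
from h import *
print(to(469.6,-14.8,80))
s=snapshot("top");cv2.imwrite("pics/top1.png",cv2.resize(s["pixels"][125:205,190:270],(480,480),interpolation=cv2.INTER_CUBIC)); print(proj(s,(648.6,81.9,50)),proj(s,(648.6,81.9,34)))
E
```

```text
[180.4 -96.7  53.1]
[230.12939426 163.18513795] [230.80741976 164.80458495]
```

Call:
shift_gripper(
  steps=[
    [0,0,0,40,-21,0,68],
    [0,0,0,90,-48,5,68],
    [0,0,0,135,-72,20,68],
    [0,0,0,170,-91,35,68],
    [0,0,0,180.4,-96.7,35,68],
    [0,0,0,180.4,-96.7,35,68],
    [0,0,0,180.4,-96.7,35,68],
  ],
  clamp_n=40,
)

```text
time: 7.52
tool_pos: [470.7, -14.6, 98.1]
tcp_rot: [-180.0, 0.1, -180.0]
ft_force: [-0.5, 0.2, -0.2]
finger_gap: 68.0
grip_force: 0.0
```

```bash
python3 - <<'E'
from h import *
w=snapshot("wrist");s=snapshot("top")
a=cv2.resize(s["pixels"][135:195,200:260],(400,400),interpolation=cv2.INTER_CUBIC)
b=cv2.resize(w["pixels"][120:380,145:405],(400,400))
cv2.imwrite("pics/m1.png",np.hstack([a,b])); print(proj(w,(469.6,-14.8,56)),to(469.6,-14.8,42),proj(s,(648.6,81.9,50)),proj(s,(648.6,81.9,34)))
E
```

```text
[273.67683391 235.85444873] [ 0.9 -0.3 55.9] [230.12939426 163.18513795] [230.80741976 164.80458495]
```

View pics/m1.png

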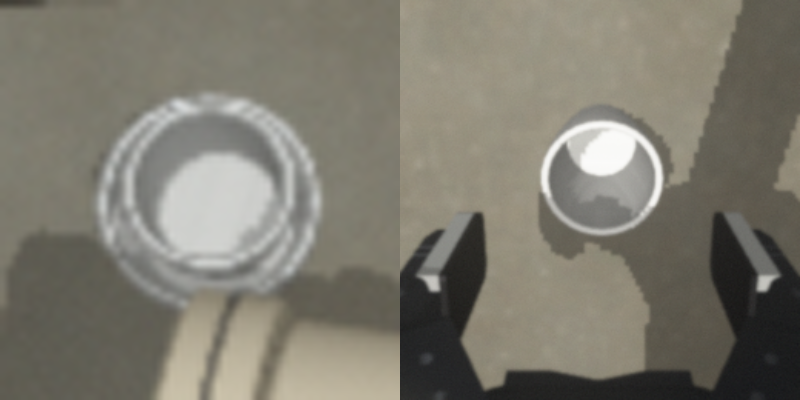

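Left: middle rim centred (230.9,162.4), nested concentric in large (230.9,165), height parallax right. Right: small cup rim at (275.6,235.7) between fingers. Descend and grip.

Call:
shift_gripper(
  steps=[
    [0,0,0,1,0,25,68],
    [0,0,0,1,0,48,68],
    [0,0,0,1,0,56,68],
    [0,0,0,1,0,56,40],
    [0,0,0,1,0,56,40],
    [0,0,0,1,0,56,40],
    [0,0,0,1,0,56,40],
    [0,0,0,1,0,56,40],
  ],
  clamp_n=40,
)

```text
time: 8.62
tool_pos: [468.7, -14.9, 41.9]
tcp_rot: [-180.0, 0.1, -180.0]
ft_force: [0.3, 0.6, 2.1]
finger_gap: 45.5
grip_force: 41.2
```

```bash
python3 - <<'E'
from h import *
print(to(650,81.5,46+65))
E
```

```text
[-181.4   96.4  -69. ]
```

Call:
shift_gripper(
  steps=[
    [0,0,0,0,0,-5,40],
    [0,0,0,0,0,-20,40],
    [0,0,0,0,0,-50,40],
    [0,0,0,0,0,-75,40],
    [0,0,0,0,0,-75,40],
    [0,0,0,0,0,-75,40],
  ],
  clamp_n=40,
)

```text
time: 9.38
tool_pos: [468.0, -14.8, 116.1]
tcp_rot: [180.0, -0.0, -180.0]
ft_force: [-0.1, 0.5, -1.0]
finger_gap: 45.4
grip_force: 41.1
```

```bash
python3 - <<'E'
from h import *
w=snapshot("wrist");g=cv2.cvtColor(w["pixels"],cv2.COLOR_BGR2GRAY)
cv2.imwrite("pics/w5.png",w["pixels"])
c=cv2.HoughCircles(g,cv2.HOUGH_GRADIENT,1,30,param1=150,param2=25,minRadius=40,maxRadius=70);print(c)
st=readout.sense();p=st["tool_pos"]
for dz in (10,12,14,16,18): print(dz,proj(w,p+[.9,0,dz]),proj(w,p+[.9,24,dz])-proj(w,p+[.9,0,dz]))
E
```

```text
[[[268.5 283.5  47.7]]]
10 [274.38022828 278.88829068] [5.22018093e+01 4.92673951e-02]
12 [274.39389188 281.01605462] [5.28867961e+01 5.08417104e-02]
14 [274.40791973 283.20045558] [5.35900737e+01 5.25054252e-02]
16 [274.42232663 285.44379411] [5.43123878e+01 5.42650224e-02]
18 [274.43712821 287.74849757] [55.05452521  0.05612755]
```

View pics/w5.png

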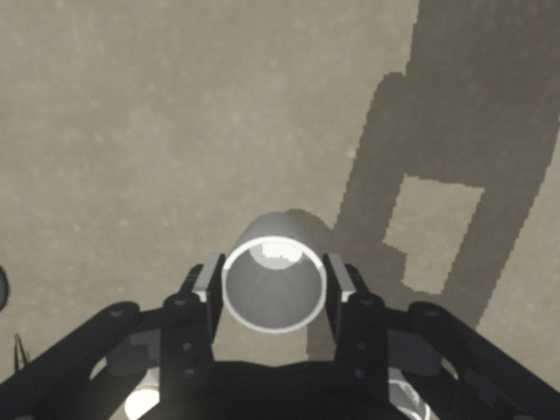

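Wrist view: small cup held upright, rim spans 221–327, centre (274,284.5), as predicted. Carry to the nest.

Call:
shift_gripper(
  steps=[
    [0,0,0,-35,19,0,40],
    [0,0,0,-80,43,0,40],
    [0,0,0,-125,66,0,40],
    [0,0,0,-160,85,0,40],
    [0,0,0,-181,96.3,0,40],
    [0,0,0,-181,96.3,0,40],
    [0,0,0,-181,96.3,0,40],
    [0,0,0,-181,96.3,0,40],
  ],
  clamp_n=40,
)

```text
time: 10.42
tool_pos: [648.2, 80.9, 115.9]
tcp_rot: [-180.0, -0.1, 180.0]
ft_force: [-0.3, -0.6, -0.5]
finger_gap: 45.6
grip_force: 41.1
```

```bash
python3 - <<'E'
from h import *
print(to(649.1,81.5,49.9))
w=snapshot("wrist");cv2.imwrite("pics/w6.png",w["pixels"])
print(proj(w,(650,81.5,50)),proj(w,(650,105.5,50)))
g=cv2.cvtColor(w["pixels"],cv2.COLOR_BGR2GRAY)
print(cv2.HoughCircles(g,cv2.HOUGH_GRADIENT,1,10,param1=120,param2=20,minRadius=38,maxRadius=65))
print([ (i,int(x)) for i,x in enumerate(g[205]) if 190<i<360 and x>170])
E
```

```text
[-0.9  0.6 66. ]
[274.82592538 227.58124403] [309.87246029 227.58847301]
[[[274.5 218.5  50.1]
  [270.5 282.5  49.9]
  [272.5 228.5  40. ]
  [272.5 294.5  58.7]
  [285.5 216.5  44.4]
  [272.5 270.5  57.8]
  [281.5 284.5  45.7]
  [280.5 236.5  51.1]
  [265.5 212.5  39.1]
  [291.5 228.5  38.9]
  [275.5 250.5  38.9]
  [261.5 291.5  40. ]]]
[(226, 179), (227, 221), (228, 243), (229, 245), (230, 231), (231, 176), (240, 197), (241, 233), (242, 245), (243, 247), (244, 241), (245, 216), (246, 171), (250, 208), (251, 217), (252, 216), (253, 214), (254, 213), (255, 212), (256, 211), (257, 214), (258, 214), (259, 216), (260, 224), (261, 233), (262, 242), (263, 250), (264, 252), (265, 252), (266, 251), (267, 251), (268, 250), (269, 251), (270, 252), (271, 252), (272, 253), (273, 253), (274, 252), (275, 252), (276, 253), (277, 253), (278, 253), (279, 253), (280, 252), (281, 252), (282, 252), (283, 252), (284, 252), (285, 252), (286, 252), (287, 252), (288, 252), (289, 252), (290, 252), (291, 252), (292, 252), (293, 252), (294, 252), (295, 252), (296, 252), (297, 252), (298, 251), (299, 249), (300, 234), (301, 190), (304, 197), (305, 229), (306, 235), (307, 219), (308, 190), (309, 174), (325, 186), (326, 187)]
```

Call:
shift_gripper(
  steps=[
    [0,0,0,-0.9,0,10,40],
    [0,0,0,-0.9,0,30,40],
    [0,0,0,-0.9,0,48,40],
    [0,0,0,-0.9,0,57,40],
    [0,0,0,-0.9,0,62,40],
    [0,0,0,-0.9,0,63,40],
    [0,0,0,-0.9,0,63,40],
  ],
  clamp_n=40,
)

```text
time: 11.35
tool_pos: [650.6, 81.5, 54.0]
tcp_rot: [180.0, 0.1, -180.0]
ft_force: [-0.1, -0.4, -0.4]
finger_gap: 45.7
grip_force: 41.1
```

Call:
shift_gripper(
  steps=[
    [0,0,0,0,0,1.5,40],
    [0,0,0,0,0,3,40],
    [0,0,0,0,0,4,40],
    [0,0,0,0,0,4,40],
    [0,0,0,0,0,4,40],
  ],
)

```text
time: 11.98
tool_pos: [650.5, 81.5, 49.9]
tcp_rot: [180.0, 0.1, -180.0]
ft_force: [-1.0, 0.6, 4.6]
finger_gap: 45.6
grip_force: 41.6
```

Contact exactly at the seated height. Release and go to the bobbin.

Call:
shift_gripper(
  steps=[
    [0,0,0,0,0,0,55],
    [0,0,0,0,0,0,68],
    [0,0,0,0,0,0,68],
    [0,0,0,0,0,-20,68],
    [0,0,0,0,0,-60,68],
    [0,0,0,0,0,-100,68],
    [0,0,0,0,0,-115,68],
    [0,0,0,0,0,-115,68],
  ],
)

```text
time: 12.98
tool_pos: [651.1, 81.5, 166.3]
tcp_rot: [180.0, 0.2, -180.0]
ft_force: [0.4, 0.0, -0.6]
finger_gap: 67.9
grip_force: 0.0
```

```bash
python3 - <<'E'
from h import *
w=snapshot("wrist");g=cv2.cvtColor(w["pixels"],cv2.COLOR_BGR2GRAY);cv2.imwrite("pics/w7.png",w["pixels"])
p=proj(w,(650,81.5,64));print(p,proj(w,(650,105.5,64)),to(535.2,-288.5,160))
print(cv2.HoughCircles(g,cv2.HOUGH_GRADIENT,1,8,param1=120,param2=20,minRadius=28,maxRadius=60))
v=int(round(p[1])); print([(i,int(x)) for i,x in enumerate(g[v]) if 200<i<350 and x>190]); 
E
```

```text
[273.80076046 208.37926714] [304.16997761 208.39650827] [ 114.9 -370.     4.2]
[[[275.5 196.5  43.6]
  [273.5 204.5  34.2]
  [283.5 195.5  36. ]
  [280.5 208.5  31.6]
  [275.5 215.5  34.7]
  [265.5 188.5  29.7]
  [268.5 211.5  42.7]
  [265.5 198.5  33.6]
  [280.5 224.5  44.9]
  [286.5 214.5  42.7]
  [282.5 187.5  31.6]
  [266.5 221.5  43.8]
  [275.5 183.5  28.9]
  [ 24.5 183.5  29.5]
  [289.5 201.5  29.4]]]
[(234, 226), (235, 244), (236, 239), (237, 208), (239, 196), (240, 239), (241, 244), (242, 226), (245, 210), (246, 242), (247, 246), (248, 229), (264, 219), (265, 245), (266, 251), (267, 252), (268, 252), (269, 252), (270, 252), (271, 252), (272, 252), (273, 252), (274, 252), (275, 252), (276, 252), (277, 252), (278, 252), (279, 252), (280, 252), (281, 252), (282, 252), (283, 252), (284, 252), (285, 251), (286, 247), (287, 236), (288, 209), (302, 199), (303, 240), (304, 247), (305, 238), (306, 215), (307, 211), (308, 201)]
```

Call:
shift_gripper(
  steps=[
    [0,0,0,12,-40,0,60],
    [0,0,0,29,-95,0,60],
    [0,0,0,47,-150,4,60],
    [0,0,0,64,-205,4,60],
    [0,0,0,81,-260,4,60],
    [0,0,0,97,-312,4,60],
    [0,0,0,110,-354,4,60],
    [0,0,0,114.9,-370,4,60],
  ],
  clamp_n=40,
)

```text
time: 14.02
tool_pos: [533.1, -290.2, 157.8]
tcp_rot: [179.9, -0.2, 179.9]
ft_force: [0.0, 0.4, -1.0]
finger_gap: 60.0
grip_force: 0.0
```

Call:
shift_gripper(
  steps=[
    [0,0,0,0,0,20,55],
    [0,0,0,0,0,35,55],
    [0,0,0,0,0,35,55],
    [0,0,0,0,0,35,55],
  ],
)

```text
time: 14.52
tool_pos: [535.7, -287.5, 125.1]
tcp_rot: [180.0, -0.0, -179.9]
ft_force: [-0.0, 0.6, 1.4]
finger_gap: 55.2
grip_force: 0.0
```

```bash
python3 - <<'E'
from h import *
w=snapshot("wrist");g=w["pixels"]
cv2.imwrite("pics/w8.png",g)
t=snapshot("top");a=cv2.resize(t["pixels"][125:195,190:280],(515,400),interpolation=cv2.INTER_CUBIC)
cv2.imwrite("pics/m2.png",np.hstack([cv2.resize(g[160:360,200:342],(284,400)),a]))
print(proj(w,(535.2,-288.5,89)),proj(w,(535.2,-276.5,89)),to(535.2,-288.5,72),proj(t,(650,81,64)))
E
```

```text
[272.34413882 240.45101267] [292.52844694 240.48901371] [ 0.9 -0.2 54.1] [229.92463659 161.12034012]
```

View pics/m2.png

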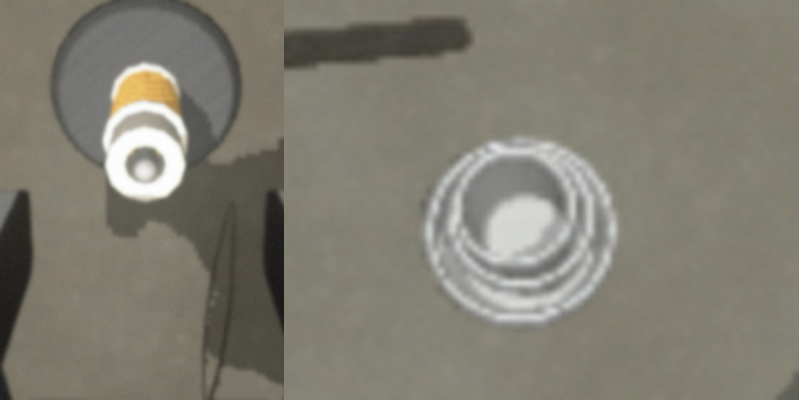

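Left: bobbin top at wrist (272.5,240.5), exactly as predicted, between the fingers. Right: small cup rim at top px (230.1,160.9), nested (predicted (229.9,161.1)). Descend and grip the collar.

Call:
shift_gripper(
  steps=[
    [0,0,0,0.5,-0.6,20,50],
    [0,0,0,0.5,-0.6,42,50],
    [0,0,0,0.5,-0.6,53,50],
    [0,0,0,0.5,-0.6,53,50],
    [0,0,0,0.5,-0.6,53,15],
    [0,0,0,0.5,-0.6,53,15],
    [0,0,0,0.5,-0.6,53,15],
    [0,0,0,0.5,-0.6,53,15],
  ],
  clamp_n=40,
)

```text
time: 15.62
tool_pos: [535.5, -289.5, 73.4]
tcp_rot: [-179.9, 0.1, -180.0]
ft_force: [0.7, 1.0, 6.0]
finger_gap: 22.8
grip_force: 39.6
```

Call:
shift_gripper(
  steps=[
    [0,0,0,0,0,0,15],
    [0,0,0,0,0,0,15],
  ],
)

```text
time: 15.88
tool_pos: [535.5, -289.5, 73.4]
tcp_rot: [-179.9, 0.1, -180.0]
ft_force: [-0.2, 1.0, 6.4]
finger_gap: 22.0
grip_force: 39.6
```

Call:
shift_gripper(
  steps=[
    [0,0,0,0,0,-6,15],
    [0,0,0,0,0,-20,15],
    [0,0,0,0,0,-40,15],
    [0,0,0,0,0,-60,15],
    [0,0,0,0,0,-80,15],
    [0,0,0,0,0,-95,15],
    [0,0,0,0,0,-105,15],
    [0,0,0,0,0,-105,15],
  ],
)

```text
time: 16.88
tool_pos: [535.2, -289.4, 178.2]
tcp_rot: [-180.0, 0.1, -180.0]
ft_force: [0.1, 0.1, -0.7]
finger_gap: 22.3
grip_force: 39.2
```

```bash
python3 - <<'E'
from h import *
w=snapshot("wrist");cv2.imwrite("pics/w9.png",w["pixels"])
p=readout.sense()["tool_pos"];print(readout.sense()["ft_force"],readout.sense()["finger_gap"],proj(w,p+[0,0,15.6]),proj(w,p+[0,12,15.6]),to(650.4,80.8,p[2]))
g=cv2.cvtColor(w["pixels"],cv2.COLOR_BGR2GRAY)
print(cv2.HoughCircles(g[:,230:320],cv2.HOUGH_GRADIENT,1,8,param1=120,param2=15,minRadius=20,maxRadius=36))
E
```

```text
[-0.91926126 -0.90285569 -1.01185962] 22.198011715696296 [274.88292606 282.76166172] [301.9308706  282.79191379] [-115.7  369.9    0. ]
[[[ 45.5 191.5  35.4]
  [ 42.5 274.5  34.2]
  [ 41.5 182.5  32.1]
  [ 49.5 182.5  32.1]
  [ 43.5 282.5  27.4]
  [ 45.5 234.5  20.7]
  [ 44.5 266.5  26.4]
  [ 33.5 185.5  29.9]
  [ 43.5 291.5  29.3]]]
```

Bobbin is held (top circle (273.5,282.5), r 27 px, as predicted). Carry.

Call:
shift_gripper(
  steps=[
    [0,0,0,-10,32,0,15],
    [0,0,0,-26,83,0,15],
    [0,0,0,-43,137,0,15],
    [0,0,0,-60,191,0,15],
    [0,0,0,-77,245,0,15],
    [0,0,0,-93,298,0,15],
    [0,0,0,-107,342,0,15],
    [0,0,0,-115.7,369.9,0,15],
  ],
  clamp_n=40,
)

```text
time: 17.92
tool_pos: [650.0, 83.3, 175.7]
tcp_rot: [180.0, -0.1, -179.9]
ft_force: [0.4, -0.4, 0.0]
finger_gap: 22.4
grip_force: 39.3
```

Call:
shift_gripper(
  steps=[
    [0,0,0,0,0,40,15],
    [0,0,0,0,0,40,15],
    [0,0,0,0,0,40,15],
    [0,0,0,0,0,40,15],
  ],
)

```text
time: 18.42
tool_pos: [651.4, 80.3, 139.2]
tcp_rot: [180.0, 0.1, 180.0]
ft_force: [-0.1, 1.2, -0.8]
finger_gap: 22.1
grip_force: 39.3
```

```bash
python3 - <<'E'
from h import *
w=snapshot("wrist");cv2.imwrite("pics/w10.png",w["pixels"])
g=cv2.cvtColor(w["pixels"],cv2.COLOR_BGR2GRAY)
print(readout.sense()["finger_gap"],to(650.4,80.8,73.4),proj(w,(650.4,80.8,64)),proj(w,(650.4,104.8,64)))
for v in (195,205,215): print(v,[i for i,x in enumerate(g[v]) if 200<i<350 and x>200])
E
```

```text
22.368018619837 [ 1.2  0.5 65.8] [274.66075964 219.34697366] [308.47563546 219.34159477]
195 [231, 232, 233, 234, 242, 243, 244, 245, 246, 256, 257, 258, 259, 260, 261, 262, 263, 264, 265, 266, 267, 268, 269, 270, 271, 272, 273, 274, 275, 276, 277, 278, 279, 280, 281, 282, 283, 284, 285, 286, 287, 288, 289, 290, 291, 292, 293, 294, 295, 296, 297, 298, 305, 306, 307, 308, 309]
205 [230, 231, 232, 233, 238, 239, 240, 241, 248, 249, 250, 251, 252, 258, 259, 260, 261, 262, 263, 264, 265, 266, 267, 268, 269, 270, 271, 272, 273, 274, 275, 276, 277, 278, 279, 280, 281, 282, 283, 284, 285, 286, 287, 288, 289, 290, 291, 292, 293, 294, 295, 296, 303, 304, 305, 306, 307]
215 [231, 232, 233, 234, 237, 238, 239, 240, 244, 245, 246, 247, 261, 262, 263, 264, 265, 266, 267, 268, 269, 270, 271, 272, 273, 274, 275, 276, 277, 278, 279, 280, 281, 282, 283, 284, 285, 286, 287, 288, 289, 290]
```

Call:
shift_gripper(
  steps=[
    [0,0,0,0.8,0.4,10,15],
    [0,0,0,0.8,0.4,30,15],
    [0,0,0,0.8,0.4,46,15],
    [0,0,0,0.8,0.4,56,15],
    [0,0,0,0.8,0.4,61,15],
    [0,0,0,0.8,0.4,62,15],
    [0,0,0,0.8,0.4,62,15],
  ],
  clamp_n=40,
)

```text
time: 19.35
tool_pos: [650.0, 81.2, 75.8]
tcp_rot: [180.0, 0.0, -180.0]
ft_force: [0.1, -0.8, -0.7]
finger_gap: 22.2
grip_force: 39.3
```

Call:
shift_gripper(
  steps=[
    [0,0,0,0,0,1.5,15],
    [0,0,0,0,0,3,15],
    [0,0,0,0,0,4.5,15],
    [0,0,0,0,0,4.5,15],
    [0,0,0,0,0,4.5,15],
  ],
)

```text
time: 19.98
tool_pos: [651.2, 81.4, 73.4]
tcp_rot: [180.0, 0.2, -180.0]
ft_force: [-2.2, 0.3, 9.6]
finger_gap: 22.4
grip_force: 40.3
```

Seated at the expected 73.4 mm. Release, rise, and check.

Call:
shift_gripper(
  steps=[
    [0,0,0,0,0,-0.8,30],
    [0,0,0,0,0,-0.8,50],
    [0,0,0,0,0,-0.8,60],
    [0,0,0,0,0,-20,60],
    [0,0,0,0,0,-60,60],
    [0,0,0,0,0,-100,60],
    [0,0,0,0,0,-140,60],
    [0,0,0,0,0,-140,60],
  ],
)

```text
time: 20.98
tool_pos: [652.4, 81.3, 217.9]
tcp_rot: [180.0, 0.6, -180.0]
ft_force: [0.2, -0.2, 0.5]
finger_gap: 59.9
grip_force: 0.0
```

Call:
shift_gripper(
  steps=[
    [0,0,0,50,0,-140,60],
    [0,0,0,100,0,-140,60],
    [0,0,0,150,60,-140,60],
    [0,0,0,190,110,-140,60],
    [0,0,0,190,150,-140,60],
    [0,0,0,190,150,-140,60],
  ],
)

```text
time: 21.72
tool_pos: [457.8, 233.7, 351.9]
tcp_rot: [179.9, 0.1, -179.8]
ft_force: [1.0, -0.9, -0.3]
finger_gap: 59.8
grip_force: 0.0
```

```bash
python3 - <<'E'
from h import *
t=snapshot("top")["pixels"];c=snapshot("scene")["pixels"]
a=cv2.resize(t[135:195,200:260],(400,400),interpolation=cv2.INTER_CUBIC)
b=cv2.resize(c[150:220,260:330],(400,400),interpolation=cv2.INTER_CUBIC)
cv2.imwrite("pics/fin.png",np.hstack([a,b])); s=snapshot("scene"); print(proj(s,(650.5,81,89)),proj(s,(650.5,81,64)),proj(s,(650.5,81,50)))
E
```

```text
[296.55491246 175.07833544] [296.52953358 183.18397303] [296.51568655 187.65115025]
```

View pics/fin.png

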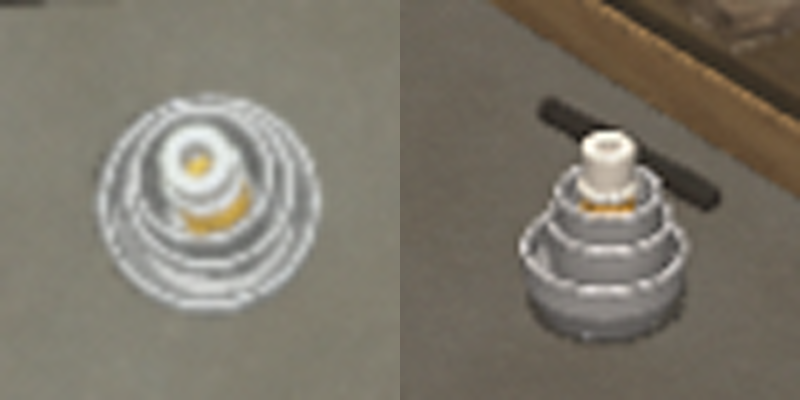

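Both views show the nest upright and concentric. The bobbin top is at scene px (296.6,175), against a prediction of (296.6,175.1), so it is seated.

```bash
python3 -c "
from bench import r, readout, snapshot
print(r.hand_in())"
```

```text
the job is handed in; nothing more can be done
None
```

The three cups are nested in order in the largest cup, the bobbin stands upright on the floor of the smallest, and the job was handed in at about 22 s; no verdict came back.

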